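Unstack the flask weights and ring each flask

ROBOT

A 6-joint arm with a two-finger parallel gripper is mounted at the origin on a cart in front of the work surface, level with it; the furniture and walls round the work are solid. World frame = base frame: x ahead of the robot, y to its left, z up, the work surface at z = 0. Lengths are in m, angles in rad, forces in N, time in s.
With the tool pointing down it reaches from about 0.3 to 0.775 m from the base axis. Payload 14.6 kg.
Tool frame: the origin (TCP) lies at the very end of the fingers, on their centre line; the grasp point (between the pads) lies 19 mm behind it; z points along the fingers, y is the line along which they close (so a half turn about z gives the same grasp; the last joint's range is limited). The gripper opens to 94 mm and grips with 3 to 60 N. Pads are 16 mm wide; open, the fingers measure 119 mm over their backs; the gripper's body (75 mm by 177 mm) begins 78 mm behind the grasp point.
Start: joints at [-1.387, 0.3, 1.521, -0, 1.321, -0.067], TCP at [0.136, -0.533, 0.205] pointing down, gripper open.
Joint ranges: [-3.03, 3.03], [-0.79, 2.21], [0.23, 2.52], [-1.04, 4.18], [0, 3.07], [-2.55, 2.55]. Speed limits (rad/s): [2.22, 2.22, 2.57, 3.14, 3.14, 3.14].

INTERFACE

Orientations are given as [roll, pitch, yaw] about the fixed x, y, z axes, in that order (R = Rz(yaw) Ry(pitch) Rx(roll)).
In Python, from station import ctrl, camera, camera_info, finder gives the robot as it stands.
- The arm moves only by the tool carry_out, never from a script. Its argument "motion" is a list of rows, each a list of 2 entries, a list of its own where there are three numbers: the shift along the tool's x, y, z as a fraction of full scale, then the turn about the tool's z as a fraction of full scale. A call has 1 to 12 rows; each row is the pose to reach, as a shift and turn from the pose commanded when the call began, along the tool's axes at that moment, turning the shorter way round; what a row does not reach only later rows make up. Full scale, the value 1, is 200 mm for a shift and 360 degrees for a turn. A row lasts 1/10 s, in which the tool goes at most 50 mm and 8.59 degrees, less where a joint would pass 70% of its speed; a pose out of reach is approached as far as the arm can. A call with a number of a shift or a turn outside -1 to 1 is refused whole. A call with a gripper value outside its range is refused whole. "hand" is the closure, from -1 (fully open) to 1 (shut), set as the call begins (left out, the last holds). The fingers move at their own pace and stop on an object; "force" is the grip in N (left out, the last holds). Time passes only in rows, so rows that repeat a pose let the fingers close. It gives the time, the measured TCP pose, the force, the opening and the grip force at its end, in the units of the state.
- ctrl.get_obs(): the state, without advancing time (a new reading comes with each control period).
- camera(name): name is "scene" or "side" or "wrist"; returns (picture, depth): 384x512x3 uint8, blue, green, red; 384x512 float32, m along the optical axis (not along the pixel's ray), 0 where there is no reading.
- camera_info(name): a dict with "camera_matrix" (3x3 intrinsics, pixels), "origin" and "attitude" of the camera in the world. Camera axes: x right, y down, z forward; pixel columns grow to the right and rows downward; lengths in m; the calibration is good to about 2 mm. A picture is of the moment at which its call begins: read the wrist's pose just before it. camera_info takes no time and is no camera call; for the wrist camera it gives the pose at the moment of the call.
- ctrl.hand_in(): hands the job in; it is judged then, once.
Trained networks look in the newest picture that a camera, given by its name, has taken for a name from the list of things; names that differ only in an ending like _2 or _b are one class to them, and where a whole thing is asked for, a point or a joint stands for the part that bears it (a point fixed in the world has none). Each returns a list of dicts, best first, with "conf" (0 to 1); they miss things now and then, are a little off and sometimes report something else, mostly with a low value. They report only what shows in the picture. A call takes as long as a camera call. They do not tell look-alikes from the thing itself.
- finder.boxes_of(camera, query): "location" ([column, row] in pixels, amid what is visible of it).
- finder.cut_out(camera, query): "mask" (384x512 bool, what is visible of it) and "location" ([column, row] in pixels, amid what is visible of it).
- finder.pinpoint(camera, query): "location" ([column, row] in pixels: a listed point, or the origin of a listed thing).
The state is a dict: "time_s": time; "qpos": joint angles; "joint_vel": joint speeds; "tau": joint torques, N m; "ee_pos": TCP position; "eef_rot": TCP orientation; "force": force on the tool from outside, world axes, zero at the start; "moment": the same for the moment, N m; "grip_width": finger opening in m; "grip_force": force on a finger pad.
Only numpy, scipy, OpenCV 4.12 (cv2) and the standard library are available. Lean on these libraries where they do the work, as an engineer would, in place of code of your own. Each camera call takes 0.05 s, during which the arm holds its last target. There are 200 camera calls.

TASK

The flasks must not float when the water bath is filled: take the pile of lead rings apart and put each ring over the neck of the flask it belongs to - largest ring on the largest flask, and so on down to the smallest - so that it lies level on the cone. Leave the flasks standing upright where they are, with all the rings released.

Things in the scene. Friction and masses are not known exactly. Their poses are not given: they have to be found in the camera images.
- ring_tiny: grey lead ring (flask weight), outside diameter 40 mm, bore 26 mm, 16 mm high, about 130 g; at the start the top ring of the pile (largest at the bottom, each ring lying flat and loose on the next, roughly centred). Origin: centre of its underside on the bore axis; z is the axis, up.
- ring_small: grey lead ring (flask weight), outside diameter 50 mm, bore 34 mm, 16 mm high, about 170 g; at the start second ring from the top (largest at the bottom, each ring lying flat and loose on the next, roughly centred). Origin: centre of its underside on the bore axis; z is the axis, up.
- ring_medium: grey lead ring (flask weight), outside diameter 60 mm, bore 42 mm, 16 mm high, about 230 g; at the start third ring from the top (largest at the bottom, each ring lying flat and loose on the next, roughly centred). Origin: centre of its underside on the bore axis; z is the axis, up.
- ring_large: grey lead ring (flask weight), outside diameter 70 mm, bore 50 mm, 16 mm high, about 340 g; at the start the bottom ring of the pile, lying on a white tile 6 mm thick (largest at the bottom, each ring lying flat and loose on the next, roughly centred). Origin: centre of its underside on the bore axis; z is the axis, up.
- flask_tiny: the smallest of four empty brown conical flasks standing loose in the bath: base 44 mm across, 80 mm tall, neck 14 mm with a 18 mm rim on top; upright wall for 10 mm, then a straight cone up to the neck at 54 mm. The ring with 26 mm bore passes over the rim and rests on the cone, underside 36 mm above the flask's foot. Origin: centre of its foot; z: its axis, up.
- flask_small: the second smallest of four empty brown conical flasks standing loose in the bath: base 56 mm across, 86 mm tall, neck 22 mm with a 26 mm rim on top; upright wall for 10 mm, then a straight cone up to the neck at 60 mm. The ring with 34 mm bore passes over the rim and rests on the cone, underside 42 mm above the flask's foot. Origin: centre of its foot; z: its axis, up.
- flask_medium: the second largest of four empty brown conical flasks standing loose in the bath: base 70 mm across, 95 mm tall, neck 30 mm with a 34 mm rim on top; upright wall for 10 mm, then a straight cone up to the neck at 69 mm. The ring with 42 mm bore passes over the rim and rests on the cone, underside 51 mm above the flask's foot. Origin: centre of its foot; z: its axis, up.
- flask_large: the largest of four empty brown conical flasks standing loose in the bath: base 88 mm across, 110 mm tall, neck 38 mm with a 42 mm rim on top; upright wall for 10 mm, then a straight cone up to the neck at 83 mm. The ring with 50 mm bore passes over the rim and rests on the cone, underside 66 mm above the flask's foot. Origin: centre of its foot; z: its axis, up.
- water_bath: shallow white water bath, fixed, dry; stainless basin 250 x 250 mm inside, its floor 14 mm and its rim 60 mm above the bench, grey control strip 45 mm wide on its front. Origin: centre of the basin at bench height; the front faces its -x, z up.
- tile: flat white square tile, 150 x 150 x 6 mm, fixed on the bench, on which the pile of rings stands. Origin: centre of its underside, at bench height; z up.
Not all that is in view belongs to the job. Leave any blue look-alike of the ring_medium alone.

How it is judged:
By the outcome, as a careful person would: the job done as asked, in the order asked, and still so for the second after the job is handed in, with the robot touching nothing.
It also fails if it takes over 109 s, if anything falls off the work surface, if the arm or the gripper's body presses on something with over 40 N, if the wrist force passes 120 N, or if a joint passes its speed limit or range.

## Working session

There is one attempt and no reset: what is moved stays moved. The work goes in short steps, Python scripts to look and compute and a tool call to move; the robot and the scene stay as the last step left them, time stands still between calls to the robot, and variables do not carry over. Pictures are saved under pics/ and viewed, at most 14 in all, crops included, and the job is handed in when it is done.

Besides the shell and the picture viewer there is one more tool, called as name(argument=value, ...), one argument or row to a line, values as JSON. carry_out: Moves the arm, as the interface text tells. Its arguments: {"type":"object","properties":{"motion":{"type":"array","items":{"type":"array"}},"hand":{"type":"number"},"force":{"type":"number"}},"required":["motion"]}

```bash
ls; mkdir -p pics
python3 - <<'E'
from station import ctrl,camera,camera_info
import cv2,numpy as np
o=ctrl.get_obs();print(o)
ims=[]
for n in("scene","side"):
    p,d=camera(n);cv2.imwrite(f"pics/{n}0.png",p);np.save(f"{n}_d.npy",d);print(n,camera_info(n))
E
```

```text
pics
{'time_s': 0.0, 'qpos': array([-1.38661421e+00,  3.00465817e-01,  1.52159234e+00,  2.96966820e-05,
        1.32070799e+00, -6.65836580e-02]), 'joint_vel': array([ 1.01600743e-03, -2.95052021e-04,  1.06475514e-03, -1.45551248e-03,
        3.37527517e-03,  3.26705052e-05]), 'tau': array([ 9.70179208e-04, -5.31800723e+01, -3.52735341e+01,  7.08681252e-02,
        2.43313605e-02, -8.54640280e-05]), 'ee_pos': array([ 0.13644419, -0.53252854,  0.20488447]), 'eef_rot': array([-3.14042368e+00, -1.06778100e-04,  2.50758345e-01]), 'force': array([-1.23035951, -1.27448355, -0.17108423]), 'moment': array([ 6.23357230e-05,  3.82176769e-02, -2.65122479e-02]), 'grip_force': 0.0, 'grip_width': 0.09401890875583203}
scene {'camera_matrix': array([[473.85995987,   0.        , 253.97548843],
       [  0.        , 473.85995987, 194.78969791],
       [  0.        ,   0.        ,   1.        ]]), 'origin': array([-0.48710588, -0.80524718,  0.61165297]), 'attitude': array([-1.97161415, -0.00287306, -0.95131104])}
side {'camera_matrix': array([[349.35306289,   0.        , 254.40135616],
       [  0.        , 349.35306289, 191.46325536],
       [  0.        ,   0.        ,   1.        ]]), 'origin': array([0.12054801, 0.90023746, 0.56219366]), 'attitude': array([-1.99599353,  0.00470053, -2.73276624])}
```

View pics/scene0.png

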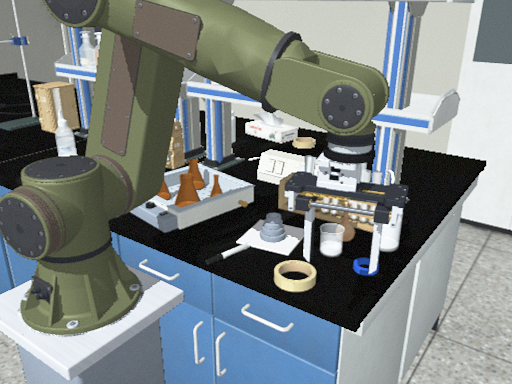

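View pics/side0.png

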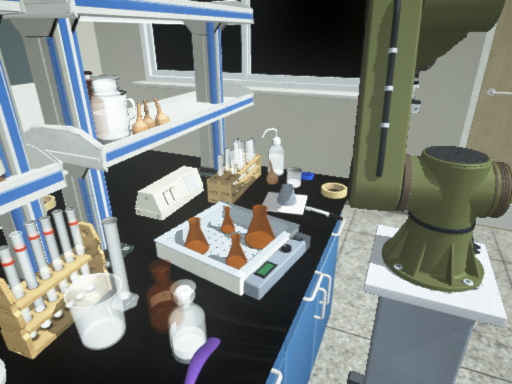

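```bash
cat > h.py <<'E'
import numpy as np,cv2
from scipy.spatial.transform import Rotation as R
from station import ctrl,camera,camera_info,finder
def cloud(d,ci):
    K=ci["camera_matrix"];v,u=np.mgrid[:d.shape[0],:d.shape[1]]
    p=np.stack([(u-K[0,2])/K[0,0]*d,(v-K[1,2])/K[1,1]*d,d],-1)
    return p@R.from_euler("xyz",ci["attitude"]).as_matrix().T+ci["origin"]
def tool():
    o=ctrl.get_obs();return o,R.from_euler("xyz",o["eef_rot"]).as_matrix()
def shift(target):  # world TCP target -> tool-axis shift fraction
    o,M=tool();return (M.T@(np.array(target)-o["ee_pos"])/0.2).round(4)
E
python3 - <<'E'
from h import *
for n,pts in(("scene",[(272,216),(272,228),(272,243),(365,267),(295,275),(331,240),(230,258),(187,185),(196,172),(216,185),(164,188)]),("side",[(195,235),(227,220),(235,250),(260,228),(260,209),(288,187),(288,195),(293,177),(307,176),(333,190)])):
    c=cloud(np.load(n+"_d.npy"),camera_info(n))
    for u,v in pts: print(n,u,v,c[v,u].round(3))
    im=cv2.imread(f"pics/{n}0.png")
    hsv=cv2.cvtColor(im,cv2.COLOR_BGR2HSV)
    m=((hsv[...,0]<14)&(hsv[...,1]>140)&(c[...,2]>.02)&(c[...,2]<.14)&(c[...,0]<.75)&(c[...,0]>0.2)).astype(np.uint8)
    k,l,s,ce=cv2.connectedComponentsWithStats(m)
    for i in range(1,k):
        if s[i,4]>40:
            q=c[l==i];print(n,s[i],q.mean(0).round(3),'top',q[:,2].max().round(3),q[q[:,2]>q[:,2].max()-.012].mean(0).round(3),q.min(0).round(3),q.max(0).round(3))
for n in("scene","side"):
  camera(n)
  for q in("ring_tiny","flask_large","flask_medium","flask_small","flask_tiny","water_bath"):
    print(n,q,[(np.round(r["location"]),round(r["conf"],2)) for r in finder.pinpoint(n,q)][:3])
E
```

```text
scene 272 216 [ 0.479 -0.178  0.062]
scene 272 228 [ 0.447 -0.199  0.045]
scene 272 243 [ 0.436 -0.207  0.008]
scene 365 267 [ 0.479 -0.45   0.001]
scene 295 275 [ 0.35 -0.33  0.  ]
scene 331 240 [ 0.468 -0.36   0.052]
scene 230 258 [ 0.321 -0.157  0.001]
scene 187 185 [0.441 0.094 0.101]
scene 196 172 [0.596 0.199 0.072]
scene 216 185 [0.559 0.084 0.065]
scene 164 188 [0.466 0.217 0.054]
side 195 235 [0.587 0.228 0.072]
side 227 220 [0.559 0.098 0.057]
side 235 250 [0.46  0.245 0.068]
side 260 228 [0.44  0.13  0.074]
side 260 209 [0.457 0.089 0.11 ]
side 288 187 [ 0.46  -0.173  0.072]
side 288 195 [ 0.458 -0.169  0.043]
side 293 177 [ 0.487 -0.318  0.051]
side 307 176 [ 0.46  -0.429  0.019]
side 333 190 [ 0.337 -0.366  0.002]
side [246 205  28  44 780] [0.444 0.127 0.069] top 0.126 [0.451 0.109 0.121] [0.41  0.086 0.02 ] [0.484 0.151 0.126]
side [222 207  12  26 172] [0.558 0.099 0.049] top 0.096 [0.562 0.093 0.091] [0.543 0.082 0.021] [0.574 0.11  0.096]
side [185 221  23  32 435] [0.585 0.228 0.061] top 0.11 [0.59  0.224 0.105] [0.562 0.203 0.022] [0.618 0.244 0.11 ]
side [227 234  19  35 367] [0.459 0.243 0.057] top 0.103 [0.464 0.233 0.097] [0.438 0.22  0.022] [0.484 0.261 0.103]
scene ring_tiny [(array([275., 217.]), 0.63)]
scene flask_large [(array([185., 208.]), 0.96)]
scene flask_medium [(array([277., 223.]), 0.6), (array([194., 187.]), 0.53)]
scene flask_small [(array([163., 198.]), 0.51)]
scene flask_tiny [(array([215., 198.]), 0.55)]
scene water_bath [(array([190., 202.]), 0.64)]
side ring_tiny [(array([286., 192.]), 0.52)]
side flask_large [(array([259., 240.]), 0.65)]
side flask_medium [(array([195., 249.]), 0.88)]
side flask_small [(array([232., 261.]), 0.65)]
side flask_tiny [(array([224., 231.]), 0.71), (array([286., 201.]), 0.51)]
side water_bath [(array([228., 250.]), 0.8), (array([260., 242.]), 0.29)]
```

Run:
```python
from h import *
ci=camera_info("wrist");o,M=tool()
print(M.T@(ci["origin"]-o["ee_pos"]), (M.T@R.from_euler("xyz",ci["attitude"]).as_matrix()).round(3), ci["camera_matrix"])
print(shift([0.40,-0.18,0.27]))
```

```text
[ 0.07990833  0.00038565 -0.17895646] [[-0.    -0.961 -0.276]
 [ 1.    -0.     0.   ]
 [-0.    -0.276  0.961]] [[303.60543532   0.         260.77799106]
 [  0.         303.60543532 193.27717842]
 [  0.           0.           1.        ]]
[ 1.714  -1.3817 -0.3227]
```

carry_out(
  motion=[
    [[0.05, -0.05, -0.3], 0],
    [[1, -0.8, -0.32], 0],
    [[1, -0.8, -0.32], 0],
    [[1, -0.8, -0.32], 0],
    [[1, -0.8, -0.32], 0],
    [[1, -0.8, -0.32], 0],
    [[1, -0.8, -0.32], 0],
    [[1, -0.8, -0.32], 0],
  ],
)

```text
time_s: 1.6
ee_pos: [0.2909, -0.3279, 0.2697]
eef_rot: [3.141, -0.0, 0.253]
force: [-0.1, 0.5, 0.0]
grip_width: 0.094
grip_force: 0.0
```

carry_out(
  motion=[
    [[0.9, -0.6, 0], 0],
    [[0.9, -0.6, 0], 0],
    [[0.9, -0.6, 0], 0],
    [[0.9, -0.6, 0], 0],
    [[0.9, -0.6, 0], 0],
    [[0.9, -0.6, 0], 0],
  ],
)

```text
time_s: 2.2
ee_pos: [0.4358, -0.1671, 0.2689]
eef_rot: [-3.141, 0.001, 0.252]
force: [0.1, -0.0, 0.2]
grip_width: 0.0938
grip_force: 0.0
```

Run:
```python
from h import *
o,M=tool();print(o["time_s"],o["ee_pos"],o["eef_rot"])
ci=camera_info("wrist");p,d=camera("wrist");cv2.imwrite("pics/w1.png",p);np.save("w1.npy",d)
c=cloud(d,ci);np.save("w1c.npy",c)
```

```text
2.2 [ 0.43582696 -0.16705459  0.2689126 ] [-3.14101123e+00  7.22793176e-04  2.52086763e-01]
```

View pics/w1.png

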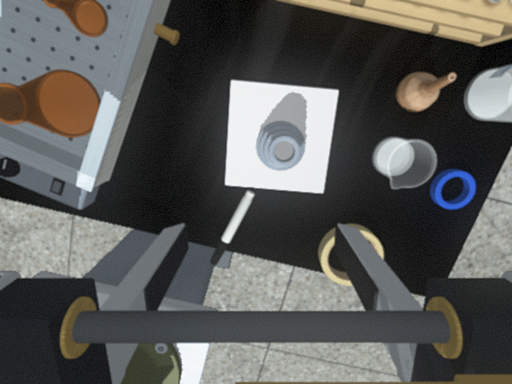

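```bash
cat >> h.py <<'E'
from scipy.optimize import least_squares
def annulus(c,z,ri,ro,guess,tol=.004):
    """fit centre of flat annular face of height z: penalise points outside [ri,ro], cover fully"""
    q=c[(abs(c[...,2]-z)<tol)&(np.hypot(c[...,0]-guess[0],c[...,1]-guess[1])<ro+.015)]
    a=np.arctan2(q[:,1]-guess[1],q[:,0]-guess[0]);rr=np.hypot(q[:,0]-guess[0],q[:,1]-guess[1])
    e=[]
    for k in np.arange(-np.pi,np.pi,np.pi/18):
        s=(abs((a-k+np.pi)%(2*np.pi)-np.pi)<np.pi/18)
        if s.sum()>3: e.append(q[s][rr[s].argmax()])
    e=np.array(e)
    f=least_squares(lambda p:np.hypot(e[:,0]-p[0],e[:,1]-p[1])-p[2],[*guess,ro],loss="soft_l1",f_scale=.002)
    return f.x.round(4),len(e),len(q),np.median(q[:,2]).round(4)
E
python3 - <<'E'
from h import *
c=np.load("w1c.npy")
for n,z,ri,ro in(("tiny",.07,.013,.02),("small",.054,.017,.025),("med",.038,.021,.03),("large",.022,.025,.035)):
    print(n,annulus(c,z,ri,ro,(.466,-.175)))
p=cv2.imread("pics/w1.png");cv2.imwrite("pics/w1c.png",cv2.resize(p[70:200,215:345],None,fx=4,fy=4,interpolation=2))
print(c[148,283],c[100,240],[c[148,x].round(3) for x in range(255,312,6)])
q=c[60:200,215:345];print("bright tile z",np.median(q[p[60:200,215:345].min(2)>200][:,2]))
E
```

```text
tiny (array([ 0.4681, -0.1882,  0.0194]), 36, 470, np.float64(0.0695))
small (array([ 0.4679, -0.1872,  0.0244]), 36, 345, np.float64(0.0535))
med (array([ 0.4682, -0.1865,  0.0294]), 35, 370, np.float64(0.0376))
large (array([ 0.4674, -0.1868,  0.0344]), 36, 399, np.float64(0.0215))
[ 0.4643277  -0.19332443  0.00531714] [ 0.51369345 -0.11745491  0.00664505] [array([ 0.454, -0.154,  0.005]), array([ 0.461, -0.161,  0.038]), array([ 0.464, -0.168,  0.053]), array([ 0.468, -0.175,  0.07 ]), array([ 0.463, -0.188,  0.006]), array([ 0.465, -0.196,  0.005]), array([ 0.467, -0.204,  0.007]), array([ 0.476, -0.204,  0.07 ]), array([ 0.473, -0.219,  0.021]), array([ 0.474, -0.23 ,  0.006])]
bright tile z 0.005803321922455806
```

View pics/w1c.png

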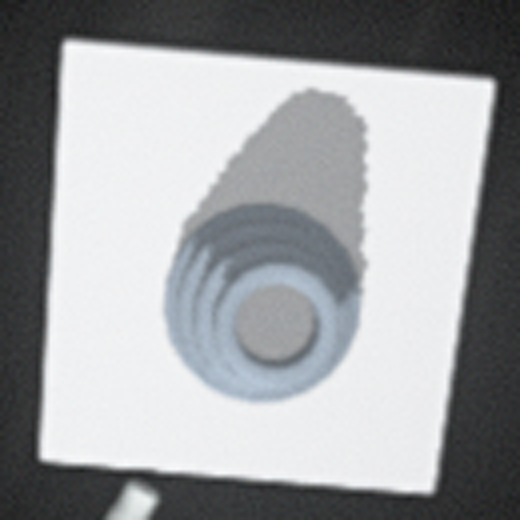

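Run:
```python
from h import *
print(shift([.468,-.1878,.1]),shift([.468,-.1878,.056]))
```

```text
[0.1356 0.1374 0.8446] [0.1358 0.1375 1.0646]
```

carry_out(
  motion=[
    [[0.136, 0.137, 0.3], 0],
    [[0.136, 0.137, 0.55], 0],
    [[0.136, 0.137, 0.75], 0],
    [[0.136, 0.137, 0.845], 0],
    [[0.136, 0.137, 0.845], 0],
  ],
  hand=-0.3,
  force=20,
)

```text
time_s: 2.75
ee_pos: [0.4657, -0.1881, 0.0971]
eef_rot: [-3.137, 0.005, 0.248]
force: [0.2, -0.5, -0.7]
grip_width: 0.0613
grip_force: 0.0
```

Run:
```python
from h import *
o=ctrl.get_obs();print(o["ee_pos"],o["eef_rot"],o["grip_width"],shift([.468,-.1878,.056]))
```

```text
[ 0.46566049 -0.18808667  0.09706678] [-3.13741831  0.00521748  0.24830566] 0.06132055924841765 [0.0128 0.0023 0.2053]
```

carry_out(
  motion=[
    [[0, 0, 0], 0],
    [[0, 0, 0.1], 0],
    [[0, 0, 0.2], 0],
    [[0, 0, 0.2], 0],
    [[0, 0, 0.2], 0],
    [[0, 0, 0.2], 0],
  ],
)

```text
time_s: 3.35
ee_pos: [0.4691, -0.1877, 0.0624]
eef_rot: [3.14, -0.002, 0.251]
force: [-0.4, -0.8, 0.2]
grip_width: 0.0612
grip_force: 0.0
```

carry_out(
  motion=[
    [[-0.003, 0, 0.03], 0],
    [[-0.003, 0, 0.03], 0],
    [[-0.003, 0, 0.03], 0],
    [[-0.003, 0, 0.03], 0],
  ],
)

```text
time_s: 3.75
ee_pos: [0.4677, -0.1872, 0.0545]
eef_rot: [3.142, -0.0, 0.251]
force: [-0.3, -0.5, -0.5]
grip_width: 0.061
grip_force: 0.0
```

carry_out(
  motion=[
    [[0, 0, 0], 0],
    [[0, 0, 0], 0],
    [[0, 0, 0], 0],
    [[0, 0, 0], 0],
    [[0, 0, 0], 0],
    [[0, 0, 0], 0],
    [[0, 0, 0], 0],
    [[0, 0, 0], 0],
  ],
  hand=1,
  force=20,
)

```text
time_s: 4.55
ee_pos: [0.4677, -0.1872, 0.0545]
eef_rot: [3.142, -0.0, 0.251]
force: [0.2, -1.0, 1.3]
grip_width: 0.0397
grip_force: 20.0
```

carry_out(
  motion=[
    [[0, 0, -0.05], 0],
    [[0, 0, -0.15], 0],
    [[0, 0, -0.4], 0],
    [[0, 0, -0.65], 0],
    [[0.05, -0.2, -0.85], 0],
    [[0.1, -0.4, -0.95], 0],
    [[0.15, -0.6, -0.95], 0],
    [[0.2, -0.75, -0.95], 0],
  ],
)

```text
time_s: 5.35
ee_pos: [0.4688, -0.0298, 0.2461]
eef_rot: [3.141, -0.002, 0.251]
force: [0.7, 0.2, -2.3]
grip_width: 0.0397
grip_force: 20.0
```

carry_out(
  motion=[
    [[0.05, -0.2, 0], 0],
    [[0.1, -0.4, 0], 0],
    [[0.15, -0.6, 0], 0],
    [[0.2, -0.75, 0], 0],
    [[0.2, -0.75, 0], 0],
    [[0.2, -0.75, 0], 0],
    [[0.2, -0.75, 0], 0],
  ],
)

```text
time_s: 6.05
ee_pos: [0.4706, 0.1225, 0.2447]
eef_rot: [3.141, 0.0, 0.25]
force: [0.3, -0.0, -2.0]
grip_width: 0.0398
grip_force: 20.0
```

Run:
```python
from h import *
o,M=tool();print(o["time_s"],o["ee_pos"],o["eef_rot"])
ci=camera_info("wrist");p,d=camera("wrist");cv2.imwrite("pics/w2.png",p)
c=cloud(d,ci);np.save("w2c.npy",c)
for n,z,r,g in(("tiny",.094,.009,(.562,.092)),("small",.1,.013,(.463,.235)),("med",.109,.017,(.59,.222)),("large",.124,.021,(.45,.105))):
    q=c[(c[...,2]>.03)&(c[...,2]<.14)&(np.hypot(c[...,0]-g[0],c[...,1]-g[1])<.04)];t=q[q[:,2]>z-.006];print(n,q[:,2].max().round(4),t.mean(0).round(4),annulus(c,z,0,r,t.mean(0)[:2],.005))
```

```text
6.05 [0.47064504 0.12251204 0.24467032] [3.14145142e+00 6.48791162e-05 2.50124515e-01]
tiny 0.0957 [0.5632 0.0888 0.0935] (array([0.5631, 0.0887, 0.0088]), 36, 187, np.float64(0.0936))
small 0.1017 [0.4647 0.2308 0.0992] (array([0.4648, 0.2307, 0.0128]), 36, 276, np.float64(0.0995))
med 0.1106 [0.5971 0.2133 0.1081] (array([0.5965, 0.2129, 0.0169]), 36, 535, np.float64(0.1084))
large 0.1253 [0.4595 0.1059 0.1229] (array([0.4505, 0.1066, 0.0205]), 31, 289, np.float64(0.1231))
```

View pics/w2.png

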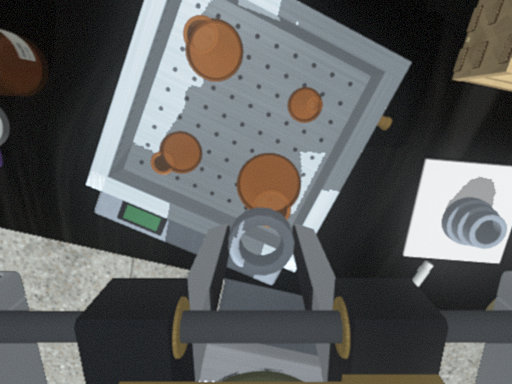

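```bash
cat >> h.py <<'E'
def look(name="wrist",png=None):
    o,M=tool();ci=camera_info(name);p,d=camera(name)
    if png: cv2.imwrite("pics/"+png,p)
    return o,M,p,cloud(d,ci)
E
python3 - <<'E'
from h import *
c=np.load("w2c.npy");o,M=tool();t=o["ee_pos"]
q=c[(np.hypot(c[...,0]-t[0],c[...,1]-t[1])<.035)&(abs(c[...,2]-t[2]-.01)<.012)]
print(t,np.percentile(q[:,2],[5,25,50,75,95]),np.histogram(q[:,2]-t[2],12))
for z in(.0155,): 
  r=annulus(c,t[2]+z,.013,.02,t[:2],.003);print(r,M.T@np.array([r[0][0]-t[0],r[0][1]-t[1],0]))
# exclude finger directions
for z0 in (.0135,.0155):
  q=c[abs(c[...,2]-t[2]-z0)<.003]; L=(q-t)@M; L=L[(abs(L[:,0])<.025)&(abs(L[:,1])<.014)]
  print(z0,len(L),[(k,L[abs(L[:,1]-k)<.002][:,0].min().round(4),L[abs(L[:,1]-k)<.002][:,0].max().round(4)) for k in(-.008,-.004,0,.004,.008)])
print(shift([.5631,.0887,.17]))
E
```

```text
[0.47069308 0.12235902 0.24464093] [0.24751484 0.25509536 0.25924312 0.2600549  0.26303386] (array([  88,  126,  142,  168,  166,  188,  202,  588, 1416,   85,   95,
         74]), array([-0.00019111,  0.00165787,  0.00350684,  0.00535582,  0.00720479,
        0.00905376,  0.01090274,  0.01275171,  0.01460069,  0.01644966,
        0.01829863,  0.02014761,  0.02199658]))
(array([0.4712, 0.1222, 0.0204]), 36, 2119, np.float64(0.2597)) [4.51930611e-04 2.79303777e-04 1.01883099e-08]
0.0135 1473 [(-0.008, np.float64(-0.018), np.float64(0.0187)), (-0.004, np.float64(-0.019), np.float64(0.0202)), (0, np.float64(-0.0194), np.float64(0.0201)), (0.004, np.float64(-0.0194), np.float64(0.0198)), (0.008, np.float64(-0.0179), np.float64(0.0193))]
0.0155 1346 [(-0.008, np.float64(-0.018), np.float64(0.0186)), (-0.004, np.float64(-0.019), np.float64(0.0202)), (0, np.float64(-0.0194), np.float64(0.0201)), (0.004, np.float64(-0.0194), np.float64(0.0197)), (0.008, np.float64(-0.0179), np.float64(0.019))]
[0.4062 0.2772 0.3732]
```

carry_out(
  motion=[
    [[0.2, 0.14, 0.05], 0],
    [[0.4, 0.277, 0.15], 0],
    [[0.4, 0.277, 0.3], 0],
    [[0.4, 0.277, 0.375], 0],
    [[0.4, 0.277, 0.6], 0],
    [[0.4, 0.277, 0.65], 0],
    [[0.4, 0.277, 0.65], 0],
    [[0.4, 0.277, 0.65], 0],
    [[0.4, 0.277, 0.65], 0],
  ],
)

```text
time_s: 7.0
ee_pos: [0.5629, 0.0894, 0.1165]
eef_rot: [3.141, -0.003, 0.251]
force: [-0.4, -0.1, -2.2]
grip_width: 0.0395
grip_force: 20.0
```

Run:
```python
from h import *
o=ctrl.get_obs();print(o["ee_pos"],o["eef_rot"],shift([.5628,.0887,.052]))
```

```text
[0.56287797 0.08943678 0.11654084] [ 3.14112811e+00 -2.98723537e-03  2.50640145e-01] [-0.0023  0.0033  0.3227]
```

carry_out(
  motion=[
    [[-0.001, 0.003, 0.05], 0],
    [[-0.001, 0.003, 0.12], 0],
    [[-0.001, 0.003, 0.2], 0],
    [[-0.001, 0.003, 0.27], 0],
    [[-0.001, 0.003, 0.3], 0],
    [[-0.001, 0.003, 0.32], 0],
    [[-0.001, 0.003, 0.32], 0],
    [[-0.001, 0.003, 0.32], 0],
  ],
)

```text
time_s: 7.8
ee_pos: [0.5619, 0.0889, 0.0507]
eef_rot: [-3.142, 0.0, 0.251]
force: [-0.5, 0.0, -0.9]
grip_width: 0.0403
grip_force: 20.0
```

carry_out(
  motion=[
    [[0, 0, 0], 0],
    [[0, 0, 0], 0],
    [[0, 0, 0], 0],
    [[0, 0, 0], 0],
    [[0, 0, 0], 0],
    [[0, 0, -0.05], 0],
    [[0, 0, -0.15], 0],
    [[0, 0, -0.35], 0],
    [[0, 0, -0.6], 0],
    [[0, 0, -0.85], 0],
    [[0, 0, -0.95], 0],
    [[0, 0, -0.95], 0],
  ],
  hand=-0.17,
)

```text
time_s: 9.0
ee_pos: [0.5628, 0.089, 0.2447]
eef_rot: [3.141, -0.006, 0.251]
force: [-0.1, -0.6, -0.3]
grip_width: 0.0549
grip_force: 0.0
```

Run:
```python
from h import *
o,M,p,c=look("wrist");print(o["time_s"],o["ee_pos"])
o,M,p2,c2=look("side");cv2.imwrite("pics/p1.png",np.hstack([p[:,100:450],cv2.resize(p2[190:290,150:320],None,fx=2.4,fy=2.4)[:240].copy() if 0 else cv2.copyMakeBorder(cv2.resize(p2[190:290,150:320],None,fx=2.4,fy=2.4),0,144,0,0,0)]))
print(annulus(c,.066,.013,.02,(.563,.0887),.004))
# level check
q=c[(np.hypot(c[...,0]-.563,c[...,1]-.0887)<.02)&(abs(c[...,2]-.066)<.006)]
A=np.c_[q[:,:2]-[.563,.0887],np.ones(len(q))];print(np.linalg.lstsq(A,q[:,2],rcond=None)[0])
```

```text
9.0 [0.56284032 0.08897216 0.24470847]
(array([0.5624, 0.0889, 0.0196]), 36, 483, np.float64(0.0651))
[-0.00689914 -0.01218271  0.06491101]
```

View pics/p1.png

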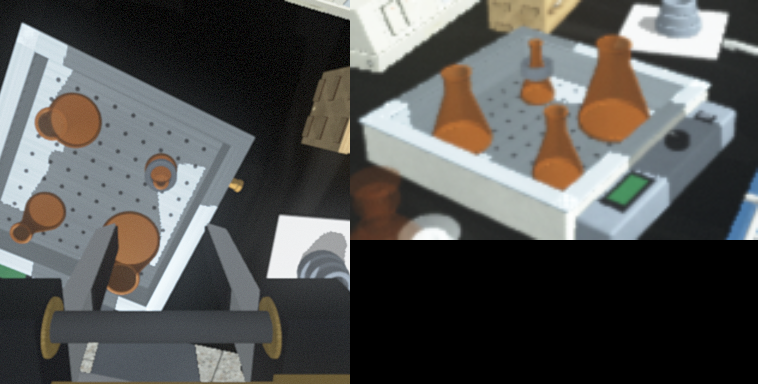

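carry_out(
  motion=[
    [[-0.15, 0.2, 0], 0],
    [[-0.3, 0.4, 0], 0],
    [[-0.45, 0.61, 0], 0],
    [[-0.6, 0.8, 0], 0],
    [[-0.7, 1, 0], 0],
  ],
  hand=-0.45,
)

```text
time_s: 9.6
ee_pos: [0.4739, -0.1411, 0.2392]
eef_rot: [-3.14, 0.002, 0.251]
force: [1.2, 0.8, 0.4]
grip_width: 0.0682
grip_force: 0.0
```

carry_out(
  motion=[
    [[-0.1, 0.218, 0.1], 0],
    [[-0.104, 0.218, 0.3], 0],
    [[-0.104, 0.218, 0.4], 0],
    [[-0.104, 0.218, 0.4], 0],
    [[-0.104, 0.218, 0.4], 0],
    [[-0.104, 0.218, 0.4], 0],
  ],
)

```text
time_s: 10.2
ee_pos: [0.4671, -0.1869, 0.1615]
eef_rot: [3.141, -0.001, 0.251]
force: [-0.9, -0.0, 0.0]
grip_width: 0.0683
grip_force: 0.0
```

Run:
```python
from h import *
o,M,p,c=look();print(o["time_s"],o["ee_pos"],o["eef_rot"][2])
for z,r in((.054,.025),(.038,.03),(.022,.035)): print(annulus(c,z,0,r,(.468,-.187)))
x,y=annulus(c,.054,0,.025,(.468,-.187))[0][:2];print(shift([x,y,.0395]))
```

```text
10.2 [ 0.46712184 -0.18693807  0.16147954] 0.25138236723015206
(array([ 0.4681, -0.1872,  0.0246]), 36, 1058, np.float64(0.0535))
(array([ 0.4691, -0.1861,  0.0292]), 31, 589, np.float64(0.0376))
(array([ 0.4687, -0.1864,  0.0341]), 36, 561, np.float64(0.0216))
[0.0035 0.0016 0.6103]
```

carry_out(
  motion=[
    [[0.002, 0.001, 0.15], 0],
    [[0.003, 0.001, 0.35], 0],
    [[0.003, 0.001, 0.5], 0],
    [[0.003, 0.001, 0.57], 0],
    [[0.003, 0.001, 0.605], 0],
    [[0.003, 0.001, 0.605], 0],
    [[0.003, 0.001, 0.605], 0],
    [[0.003, 0.001, 0.605], 0],
  ],
)

```text
time_s: 11.05
ee_pos: [0.4678, -0.1873, 0.0406]
eef_rot: [3.14, -0.001, 0.251]
force: [0.1, -0.3, -0.5]
grip_width: 0.068
grip_force: 0.0
```

carry_out(
  motion=[
    [[0, 0, 0], 0],
    [[0, 0, 0], 0],
    [[0, 0, 0], 0],
    [[0, 0, 0], 0],
    [[0, 0, 0], 0],
    [[0, 0, 0], 0],
    [[0, 0, 0], 0],
  ],
  hand=1,
)

```text
time_s: 11.75
ee_pos: [0.4674, -0.1872, 0.0397]
eef_rot: [3.141, -0.0, 0.251]
force: [-1.6, 0.0, 6.3]
grip_width: 0.0493
grip_force: 20.0
```

carry_out(
  motion=[
    [[0, 0, -0.05], 0],
    [[0, 0, -0.2], 0],
    [[0, 0, -0.45], 0],
    [[0, -0.1, -0.7], 0],
    [[0.08, -0.3, -0.9], 0],
    [[0.13, -0.5, -1], 0],
    [[0.17, -0.7, -1], 0],
    [[0.25, -0.95, -1], 0],
  ],
)

```text
time_s: 12.55
ee_pos: [0.4679, 0.0084, 0.2411]
eef_rot: [3.141, -0.002, 0.25]
force: [1.6, -1.5, -2.2]
grip_width: 0.0491
grip_force: 20.0
```

carry_out(
  motion=[
    [[0.06, -0.24, 0], 0],
    [[0.12, -0.48, 0], 0],
    [[0.18, -0.72, 0], 0],
    [[0.25, -0.95, 0], 0],
    [[0.25, -0.95, 0], 0],
    [[0.25, -0.95, 0], 0],
    [[0.25, -0.95, 0], 0],
  ],
)

```text
time_s: 13.25
ee_pos: [0.4696, 0.2025, 0.2396]
eef_rot: [3.141, 0.0, 0.25]
force: [-0.0, -0.9, -1.6]
grip_width: 0.0491
grip_force: 20.0
```

```bash
cat >> h.py <<'E'
def held(o,M,c,top,ro):
    t=o["ee_pos"];q=c[abs(c[...,2]-t[2]-top)<.004];L=(q-t)@M;L=L[(abs(L[:,0])<ro+.006)&(abs(L[:,1])<ro*.7)]
    return [(k,L[abs(L[:,1]-k)<.002][:,0].min().round(4),L[abs(L[:,1]-k)<.002][:,0].max().round(4)) for k in(-.008,0,.008)],np.median(L[:,2])
E
python3 - <<'E'
from h import *
o,M,p,c=look();print(o["time_s"],o["ee_pos"],o["eef_rot"],o["force"])
print(held(o,M,c,.0143,.025))
print(annulus(c,.1,0,.013,(.4648,.2307),.005),annulus(c,.109,0,.017,(.5965,.2129),.005))
print(shift([.4648,.2307,.0577]))
E
```

```text
13.25 [0.46959727 0.20246017 0.23956329] [3.14141277e+00 2.97324601e-04 2.50078885e-01] [-0.0480512  -0.88503243 -1.55267538]
([(-0.008, np.float64(-0.0224), np.float64(0.0245)), (0, np.float64(-0.0237), np.float64(0.0256)), (0.008, np.float64(-0.0231), np.float64(0.0245))], np.float64(-0.013740795003756199))
(array([0.4647, 0.231 , 0.0128]), 36, 263, np.float64(0.0995)) (array([0.5965, 0.2131, 0.0169]), 36, 511, np.float64(0.1083))
[ 0.0114 -0.1441  0.9096]
```

carry_out(
  motion=[
    [[0.007, -0.144, 0.05], 0],
    [[0.007, -0.144, 0.25], 0],
    [[0.007, -0.144, 0.45], 0],
    [[0.007, -0.144, 0.57], 0],
    [[0.007, -0.144, 0.62], 0],
    [[0.007, -0.144, 0.62], 0],
    [[0.007, -0.144, 0.62], 0],
    [[0.007, -0.144, 0.62], 0],
  ],
)

```text
time_s: 14.1
ee_pos: [0.4646, 0.2317, 0.117]
eef_rot: [-3.141, -0.002, 0.25]
force: [0.2, 1.0, -2.2]
grip_width: 0.0491
grip_force: 20.0
```

Run:
```python
from h import *
o,M=tool();print(o["ee_pos"],shift([.4647-.0009*.968,.2308-.0009*.25,.0585]))
```

```text
[0.46463108 0.23166712 0.11698862] [-0.0059  0.0044  0.2924]
```

carry_out(
  motion=[
    [[-0.004, 0.004, 0.05], 0],
    [[-0.004, 0.004, 0.12], 0],
    [[-0.004, 0.004, 0.19], 0],
    [[-0.004, 0.004, 0.25], 0],
    [[-0.004, 0.004, 0.28], 0],
    [[-0.004, 0.004, 0.29], 0],
    [[-0.004, 0.004, 0.29], 0],
    [[-0.004, 0.004, 0.29], 0],
  ],
)

```text
time_s: 14.9
ee_pos: [0.4634, 0.2307, 0.0578]
eef_rot: [-3.142, -0.0, 0.251]
force: [0.6, 0.8, -0.9]
grip_width: 0.049
grip_force: 20.0
```

carry_out(
  motion=[
    [[0, 0, 0], 0],
    [[0, 0, 0], 0],
    [[0, 0, 0], 0],
    [[0, 0, 0], 0],
    [[0, 0, 0], 0],
    [[0, 0, -0.05], 0],
    [[0, 0, -0.15], 0],
    [[0, 0, -0.35], 0],
    [[0, 0, -0.6], 0],
    [[0, 0, -0.85], 0],
    [[0, 0, -0.9], 0],
    [[0, 0, -0.9], 0],
  ],
  hand=-0.37,
)

```text
time_s: 16.1
ee_pos: [0.4637, 0.2308, 0.2396]
eef_rot: [-3.141, -0.004, 0.251]
force: [-0.5, 1.2, -1.5]
grip_width: 0.0644
grip_force: 0.0
```

```bash
cat >> h.py <<'E'
def level(c,xy,z,ro):
    q=c[(np.hypot(c[...,0]-xy[0],c[...,1]-xy[1])<ro)&(abs(c[...,2]-z)<.006)]
    A=np.c_[q[:,:2]-xy,np.ones(len(q))];return np.linalg.lstsq(A,q[:,2],rcond=None)[0].round(4)
E
python3 - <<'E'
from h import *
o,M,p,c=look("side");o,M,p,c=look();print(o["time_s"],o["ee_pos"])
print(annulus(c,.072,0,.025,(.4647,.2308)),level(c,[.4647,.2308],.072,.025))
print(annulus(c,.109,0,.017,(.5965,.2129),.005))
E
```

```text
16.15 [0.46316016 0.23059015 0.23751206]
(array([0.4641, 0.2309, 0.0246]), 36, 755, np.float64(0.071)) [-0.0042  0.0007  0.0709]
(array([0.5966, 0.2132, 0.0169]), 36, 523, np.float64(0.1083))
```

carry_out(
  motion=[
    [[-0.06, 0.25, 0], 0],
    [[-0.12, 0.5, 0], 0],
    [[-0.18, 0.75, 0], 0],
    [[-0.245, 1, 0], 0],
    [[-0.245, 1, 0], 0],
  ],
  hand=-0.7,
)

```text
time_s: 16.7
ee_pos: [0.4647, 0.0208, 0.2357]
eef_rot: [-3.141, 0.003, 0.246]
force: [-0.2, 0.8, -0.2]
grip_width: 0.0798
grip_force: 0.0
```

carry_out(
  motion=[
    [[-0.06, 0.25, 0], 0],
    [[-0.12, 0.5, 0], 0],
    [[-0.18, 0.75, 0.1], 0],
    [[-0.245, 1, 0.3], 0],
    [[-0.245, 1, 0.4], 0],
    [[-0.245, 1, 0.4], 0],
    [[-0.245, 1, 0.4], 0],
    [[-0.245, 1, 0.4], 0],
  ],
)

```text
time_s: 17.5
ee_pos: [0.4683, -0.1802, 0.1585]
eef_rot: [3.141, -0.001, 0.252]
force: [0.2, -0.1, 0.2]
grip_width: 0.0799
grip_force: 0.0
```

Run:
```python
from h import *
o,M,p,c=look();print(o["time_s"],o["ee_pos"],o["eef_rot"][2])
for z,r in((.038,.03),(.022,.035)): print(annulus(c,z,0,r,(.468,-.187)))
x,y=annulus(c,.038,0,.03,(.468,-.187))[0][:2];print(shift([x,y,.0235]))
```

```text
17.5 [ 0.4682661  -0.18016674  0.15850867] 0.25206327384106153
(array([ 0.4686, -0.1864,  0.0297]), 36, 1338, np.float64(0.0376))
(array([ 0.4677, -0.1866,  0.0346]), 33, 567, np.float64(0.0216))
[-0.0074  0.0297  0.676 ]
```

carry_out(
  motion=[
    [[-0.006, 0.03, 0.15], 0],
    [[-0.006, 0.03, 0.35], 0],
    [[-0.006, 0.03, 0.52], 0],
    [[-0.006, 0.03, 0.62], 0],
    [[-0.006, 0.03, 0.67], 0],
    [[-0.006, 0.03, 0.67], 0],
    [[-0.006, 0.03, 0.67], 0],
    [[-0.006, 0.03, 0.67], 0],
  ],
)

```text
time_s: 18.35
ee_pos: [0.4688, -0.1875, 0.0249]
eef_rot: [3.14, -0.002, 0.251]
force: [0.7, -0.3, 0.2]
grip_width: 0.0799
grip_force: 0.0
```

carry_out(
  motion=[
    [[0, 0, 0], 0],
    [[0, 0, 0], 0],
    [[0, 0, 0], 0],
    [[0, 0, 0], 0],
    [[0, 0, 0], 0],
    [[0, 0, 0], 0],
    [[0, 0, 0], 0],
  ],
  hand=1,
)

```text
time_s: 19.05
ee_pos: [0.4681, -0.1873, 0.0238]
eef_rot: [3.141, -0.0, 0.251]
force: [-1.3, 2.3, 5.5]
grip_width: 0.0588
grip_force: 20.0
```

carry_out(
  motion=[
    [[0, 0, -0.05], 0],
    [[0, 0, -0.2], 0],
    [[0, 0, -0.45], 0],
    [[0.05, -0.1, -0.7], 0],
    [[0.15, -0.3, -0.9], 0],
    [[0.3, -0.5, -1], 0],
    [[0.45, -0.7, -1], 0],
    [[0.56, -0.888, -1], 0],
  ],
)

```text
time_s: 19.85
ee_pos: [0.5302, 0.0053, 0.2249]
eef_rot: [3.141, -0.002, 0.25]
force: [0.7, -0.1, -2.2]
grip_width: 0.0589
grip_force: 21.1
```

carry_out(
  motion=[
    [[0.12, -0.2, 0], 0],
    [[0.25, -0.4, 0], 0],
    [[0.35, -0.6, 0], 0],
    [[0.47, -0.75, 0], 0],
    [[0.5, -0.8, 0], 0],
    [[0.5, -0.8, 0], 0],
    [[0.5, -0.8, 0], 0],
  ],
)

```text
time_s: 20.55
ee_pos: [0.5864, 0.1825, 0.2232]
eef_rot: [3.141, 0.001, 0.25]
force: [-0.8, 0.1, -2.7]
grip_width: 0.0594
grip_force: 21.1
```

Run:
```python
from h import *
o,M,p,c=look();print(o["time_s"],o["ee_pos"],o["eef_rot"],o["force"])
print(held(o,M,c,.0143,.03))
print(annulus(c,.109,0,.017,(.5965,.2129),.005))
print(shift([.5966,.2131,.067]))
c0=np.load("w2c.npy");_,_,_,cs=look("side")
for k in(c,c0,cs):
  q=k[(abs(k[...,0]-.6)<.12)&(k[...,1]>.26)&(k[...,1]<.4)];print(len(q),q[q[:,2].argsort()[-3:]] if len(q) else "")
```

```text
20.55 [0.5864205  0.18248923 0.22317252] [3.14133978e+00 5.46094632e-04 2.50388213e-01] [-0.82457403  0.05467122 -2.7046916 ]
([(-0.008, np.float64(-0.028), np.float64(0.0299)), (0, np.float64(-0.0285), np.float64(0.0305)), (0.008, np.float64(-0.028), np.float64(0.0296))], np.float64(-0.01367312252852719))
(array([0.5968, 0.2131, 0.0169]), 36, 428, np.float64(0.1084))
[ 0.0874 -0.1375  0.7817]
20798 [[0.59949357 0.26028072 0.32812657]
 [0.59890114 0.26021567 0.32819523]
 [0.59836907 0.26009587 0.32833336]]
13382 [[0.52749276 0.28885988 0.06249143]
 [0.50508232 0.30645929 0.06262936]
 [0.51222728 0.30501392 0.06263524]]
3058 [[0.55714132 0.26774546 0.36507143]
 [0.56178043 0.26069533 0.36516065]
 [0.53600364 0.26047356 0.36542069]]
```

carry_out(
  motion=[
    [[0.04, -0.07, 0.05], 0],
    [[0.083, -0.137, 0.15], 0],
    [[0.083, -0.137, 0.3], 0],
    [[0.083, -0.137, 0.4], 0],
    [[0.083, -0.137, 0.45], 0],
    [[0.083, -0.137, 0.45], 0],
    [[0.083, -0.137, 0.45], 0],
    [[0.083, -0.137, 0.45], 0],
  ],
)

```text
time_s: 21.45
ee_pos: [0.5966, 0.2142, 0.1346]
eef_rot: [-3.141, -0.002, 0.251]
force: [0.5, -0.2, -1.4]
grip_width: 0.0587
grip_force: 21.1
```

Run:
```python
from h import *
o,M=tool();print(o["ee_pos"],shift([.5967-.001*.968,.2131-.001*.25,.0678]))
```

```text
[0.59656732 0.21420137 0.13458361] [-0.0064  0.0055  0.3339]
```

carry_out(
  motion=[
    [[-0.004, 0.005, 0.05], 0],
    [[-0.004, 0.005, 0.12], 0],
    [[-0.004, 0.005, 0.2], 0],
    [[-0.004, 0.005, 0.27], 0],
    [[-0.004, 0.005, 0.32], 0],
    [[-0.004, 0.005, 0.332], 0],
    [[-0.004, 0.005, 0.332], 0],
    [[-0.004, 0.005, 0.332], 0],
  ],
)

```text
time_s: 22.25
ee_pos: [0.5955, 0.213, 0.0671]
eef_rot: [-3.142, -0.0, 0.251]
force: [0.3, -0.6, -2.5]
grip_width: 0.059
grip_force: 20.4
```

carry_out(
  motion=[
    [[0, 0, 0], 0],
    [[0, 0, 0], 0],
    [[0, 0, 0], 0],
    [[0, 0, 0], 0],
    [[0, 0, 0], 0],
    [[0, 0, -0.05], 0],
    [[0, 0, -0.15], 0],
    [[0, 0, -0.35], 0],
    [[0, 0, -0.6], 0],
    [[0, 0, -0.8], 0],
    [[0, 0, -0.8], 0],
    [[0, 0, -0.8], 0],
  ],
  hand=-0.57,
)

```text
time_s: 23.45
ee_pos: [0.5956, 0.213, 0.2278]
eef_rot: [-3.142, -0.002, 0.251]
force: [-0.3, -0.2, -0.1]
grip_width: 0.0739
grip_force: 0.0
```

Run:
```python
from h import *
o,M,p,c=look();print(o["time_s"],o["ee_pos"])
print(annulus(c,.081,0,.03,(.5966,.2131)),level(c,[.5966,.2131],.081,.03))
o,M,p,c=look("scene")
```

```text
23.45 [0.59555712 0.21297218 0.22783357]
(array([0.5964, 0.2131, 0.0296]), 36, 1107, np.float64(0.0801)) [0.0027 0.0014 0.08  ]
```

carry_out(
  motion=[
    [[-0.14, 0.22, 0], 0],
    [[-0.28, 0.44, 0], 0],
    [[-0.42, 0.66, 0], 0],
    [[-0.56, 0.888, 0], 0],
    [[-0.56, 0.888, 0], 0],
  ],
  hand=-1,
)

```text
time_s: 24.05
ee_pos: [0.5294, 0.0095, 0.2258]
eef_rot: [-3.141, 0.002, 0.247]
force: [0.6, 0.9, 0.2]
grip_width: 0.0944
grip_force: 0.0
```

carry_out(
  motion=[
    [[-0.14, 0.22, 0], 0],
    [[-0.28, 0.44, 0], 0],
    [[-0.42, 0.66, 0.1], 0],
    [[-0.555, 0.888, 0.25], 0],
    [[-0.555, 0.888, 0.4], 0],
    [[-0.555, 0.888, 0.4], 0],
    [[-0.555, 0.888, 0.4], 0],
    [[-0.555, 0.888, 0.4], 0],
  ],
)

```text
time_s: 24.85
ee_pos: [0.4686, -0.1857, 0.1481]
eef_rot: [3.141, -0.001, 0.252]
force: [-0.3, 0.2, 0.2]
grip_width: 0.094
grip_force: 0.0
```

Run:
```python
from h import *
o,M,p,c=look();print(o["time_s"],o["ee_pos"],o["eef_rot"][2])
r=annulus(c,.022,0,.035,(.468,-.187));print(r)
print(shift([*r[0][:2],.0085]))
```

```text
24.85 [ 0.46860744 -0.18566436  0.14808629] 0.2520664035365814
(array([ 0.4677, -0.1868,  0.0347]), 36, 1684, np.float64(0.0216))
[-0.0073  0.0034  0.6985]
```

carry_out(
  motion=[
    [[-0.007, 0.004, 0.15], 0],
    [[-0.007, 0.004, 0.35], 0],
    [[-0.007, 0.004, 0.52], 0],
    [[-0.007, 0.004, 0.62], 0],
    [[-0.007, 0.004, 0.67], 0],
    [[-0.007, 0.004, 0.685], 0],
    [[-0.007, 0.004, 0.685], 0],
    [[-0.007, 0.004, 0.685], 0],
  ],
)

```text
time_s: 25.7
ee_pos: [0.4672, -0.1878, 0.011]
eef_rot: [3.14, -0.002, 0.251]
force: [-0.2, 0.7, -0.1]
grip_width: 0.0939
grip_force: 0.0
```

carry_out(
  motion=[
    [[0, 0, 0], 0],
    [[0, 0, 0], 0],
    [[0, 0, 0], 0],
    [[0, 0, 0], 0],
    [[0, 0, 0], 0],
    [[0, 0, 0], 0],
    [[0, 0, 0], 0],
    [[0, 0, 0], 0],
  ],
  hand=1,
  force=25,
)

```text
time_s: 26.5
ee_pos: [0.4665, -0.1876, 0.01]
eef_rot: [3.142, -0.0, 0.251]
force: [-0.6, 2.1, 5.9]
grip_width: 0.0685
grip_force: 25.0
```

carry_out(
  motion=[
    [[0, 0, -0.05], 0],
    [[0, 0, -0.2], 0],
    [[0, 0, -0.45], 0],
    [[0, -0.1, -0.7], 0],
    [[0, -0.3, -0.9], 0],
    [[0, -0.5, -1], 0],
    [[0, -0.7, -1], 0],
    [[0, -0.72, -1], 0],
  ],
)

```text
time_s: 27.3
ee_pos: [0.4297, -0.045, 0.211]
eef_rot: [3.141, -0.002, 0.254]
force: [0.1, -0.9, -3.2]
grip_width: 0.0687
grip_force: 25.0
```

carry_out(
  motion=[
    [[0, -0.2, -0.05], 0],
    [[0, -0.4, -0.1], 0],
    [[0, -0.6, -0.1], 0],
    [[0, -0.72, -0.1], 0],
    [[0, -0.72, -0.1], 0],
    [[0, -0.72, -0.1], 0],
    [[0, -0.72, -0.1], 0],
  ],
)

```text
time_s: 28.0
ee_pos: [0.3951, 0.0906, 0.2297]
eef_rot: [3.141, 0.0, 0.25]
force: [-0.0, -0.2, -4.0]
grip_width: 0.0688
grip_force: 25.0
```

Run:
```python
from h import *
o,M,p,c=look("wrist","w3.png");print(o["time_s"],o["ee_pos"],o["eef_rot"],o["force"])
print(held(o,M,c,.012,.035))
print(r:=annulus(c,.124,0,.021,(.4505,.1066),.005))
print(shift([*r[0][:2],.084]))
```

```text
28.0 [0.39510193 0.09063623 0.22967088] [3.14140159e+00 3.79575062e-04 2.50068058e-01] [-0.03780504 -0.23751296 -3.99664186]
([(-0.008, np.float64(-0.0318), np.float64(0.0356)), (0, np.float64(-0.0327), np.float64(0.0361)), (0.008, np.float64(-0.0325), np.float64(0.0355))], np.float64(-0.011574178189292938))
(array([0.4504, 0.1064, 0.0209]), 36, 605, np.float64(0.1231))
[ 0.2877 -0.0085  0.7281]
```

carry_out(
  motion=[
    [[0.14, -0.005, 0], 0],
    [[0.278, -0.008, 0.05], 0],
    [[0.278, -0.008, 0.2], 0],
    [[0.278, -0.008, 0.35], 0],
    [[0.278, -0.008, 0.42], 0],
    [[0.278, -0.008, 0.42], 0],
    [[0.278, -0.008, 0.42], 0],
    [[0.278, -0.008, 0.42], 0],
  ],
)

```text
time_s: 28.85
ee_pos: [0.4491, 0.1065, 0.1469]
eef_rot: [3.141, -0.002, 0.25]
force: [0.3, 0.1, -3.6]
grip_width: 0.0687
grip_force: 25.0
```

Run:
```python
from h import *
o,M=tool();print(o["ee_pos"],shift([.4504-.0016*.968,.1064-.0016*.25,.0848]))
```

```text
[0.44907772 0.10649386 0.14688179] [-0.0023  0.0021  0.3104]
```

carry_out(
  motion=[
    [[-0.001, 0.002, 0.05], 0],
    [[-0.001, 0.002, 0.12], 0],
    [[-0.001, 0.002, 0.2], 0],
    [[-0.001, 0.002, 0.26], 0],
    [[-0.001, 0.002, 0.3], 0],
    [[-0.001, 0.002, 0.308], 0],
    [[-0.001, 0.002, 0.308], 0],
    [[-0.001, 0.002, 0.308], 0],
  ],
)

```text
time_s: 29.65
ee_pos: [0.4485, 0.1063, 0.0846]
eef_rot: [3.142, -0.001, 0.251]
force: [-0.0, -0.3, -4.1]
grip_width: 0.0687
grip_force: 24.9
```

carry_out(
  motion=[
    [[0, 0, 0], 0],
    [[0, 0, 0], 0],
    [[0, 0, 0], 0],
    [[0, 0, 0], 0],
    [[0, 0, 0], 0],
    [[0, 0, -0.05], 0],
    [[0, 0, -0.15], 0],
    [[0, 0, -0.35], 0],
    [[0, 0, -0.6], 0],
    [[-0.1, 0, -0.85], 0],
    [[-0.25, 0, -0.85], 0],
    [[-0.25, 0, -0.85], 0],
  ],
  hand=-0.8,
)

```text
time_s: 30.85
ee_pos: [0.3984, 0.0936, 0.2565]
eef_rot: [3.141, -0.004, 0.251]
force: [-0.2, -0.1, -1.3]
grip_width: 0.0843
grip_force: 0.0
```

Run:
```python
from h import *
o,M,p,c=look("wrist");print(o["time_s"],o["ee_pos"])
for xy,z,r in(([.4504,.1064],.096,.035),([.5966,.2131],.081,.03),([.4647,.2308],.072,.025),([.563,.0887],.066,.02)):
    print(annulus(c,z,0,r,xy),level(c,xy,z,r))
o,M,p2,c2=look("side");cv2.imwrite("pics/end.png",np.hstack([p[:,80:420],cv2.copyMakeBorder(cv2.resize(p2[180:300,140:320],None,fx=2.4,fy=2.4),0,96,0,0,0)]))
```

```text
30.85 [0.39844131 0.09357117 0.25652371]
(array([0.4501, 0.1065, 0.0346]), 36, 1534, np.float64(0.0944)) [ 0.013  -0.0029  0.0944]Traceback (most recent call last):
  File "<stdin>", line 4, in <module>
  File "h.py", line 22, in annulus
    f=least_squares(lambda p:np.hypot(e[:,0]-p[0],e[:,1]-p[1])-p[2],[*guess,ro],loss="soft_l1",f_scale=.002)
    return func(*args, **kwargs)
    vector_fun = VectorFunction(
        fun_wrapped,
    ...<6 lines>...
        workers=workers
    )
    self._update_fun()
    ~~~~~~~~~~~~~~~~^^
    self.f = self.fun_wrapped(xp_copy(self.x))
             ~~~~~~~~~~~~~~~~^^^^^^^^^^^^^^^^^
    return np.atleast_1d(self.fun(x))
                         ~~~~~~~~^^^
    return self.f(x, *self.args, **self.kwargs)
           ~~~~~~^^^^^^^^^^^^^^^^^^^^^^^^^^^^^^
  File "h.py", line 22, in <lambda>
    f=least_squares(lambda p:np.hypot(e[:,0]-p[0],e[:,1]-p[1])-p[2],[*guess,ro],loss="soft_l1",f_scale=.002)
                                      ~^^^^^
IndexError: too many indices for array: array is 1-dimensional, but 2 were indexed
```

Large ring is level at the right height; medium is out of this view. One side-camera check of everything.

Run:
```python
from h import *
o,M,p2,c2=look("side");cv2.imwrite("pics/end.png",cv2.resize(p2[180:300,140:320],None,fx=4,fy=4))
```

```text
(no output)
```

View pics/end.png

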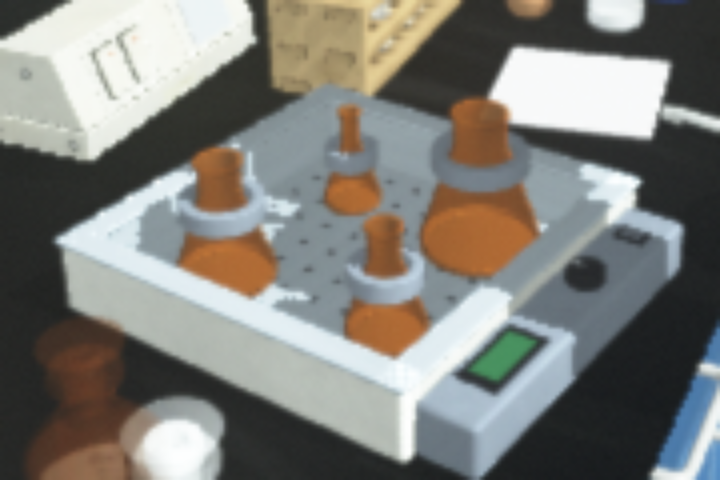

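All four rings lie on their flasks: tiny (352,155), large (480,160), medium (220,208) and small (385,275). The tile is empty and the gripper is clear.

```bash
python3 -c "
from station import ctrl
print(ctrl.hand_in())"
```

```text
the job is handed in; nothing more can be done
None
```

I put all four rings on their matching flasks, level and released, with the flasks still upright, and handed the job in after about 31 s of robot time.

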